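# Fill the cheese keeper and put its cover on

## Robot

A 6-joint arm with a two-finger parallel gripper is mounted at the origin on the work surface. World frame = base frame: x ahead of the robot, y to its left, z up, the work surface at z = 0. Lengths are in mm, angles in rad, forces in N, time in s.
With the tool pointing down it reaches from about 400 to 925 mm from the base axis. Payload 12.5 kg.
Tool frame: the origin (TCP) lies between the finger pads; the fingertips stand 19 mm ahead of it and the grasp point (between the pads) is the TCP (env.nose_length is the distance from the TCP to the fingertips, in mm); z points along the fingers, y is the line along which they close (so a half turn about z gives the same grasp; the last joint's range is limited). The gripper opens to 95 mm and grips with 3 to 60 N. Pads are 20 mm wide; open, the fingers measure 119 mm over their backs; the gripper's body (75 mm by 180 mm) begins 59 mm behind the grasp point.
Start: joints at [1.208, 0.491, 1.559, -0, 1.092, -0.106], TCP at [158.723, 604.526, 233.661] pointing down, gripper open.
Joint ranges: [-3.1, 3.1], [-0.84, 2.19], [0.05, 2.79], [-1.13, 4.28], [0.06, 2.93], [-2.69, 2.69]. Speed limits (rad/s): [2.22, 2.22, 2.79, 3.14, 3.14, 3.14].

## Interface

Orientations are given as [roll, pitch, yaw] about the fixed x, y, z axes, in that order (R = Rz(yaw) Ry(pitch) Rx(roll)).
In Python, from cell import env gives the robot as it stands. The module is installed in compiled form; this text tells all that it offers.
- The arm moves only by the tool drive_tool, never from a script. Its argument "rows" is a list that holds one entry, the list of rows, each a list of 7 numbers: the shift along the tool's x, y, z scaled (see below), then the turn, a rotation vector about the tool's x, y, z scaled (see below), then the opening, from 0 (shut) to 1 (fully open). In form: [[[tx, ty, tz, ax, ay, az, jaw], ...]]. A call has 1 to 5 rows; each row shifts and turns the commanded pose from where the row before left it, along the tool's axes as they then stand; what a row does not reach is not made up. The controller multiplies each number of a shift by 250 mm and each number of a turn by 180 degrees. A row lasts 1/8 s, in which the tool goes at most 62.5 mm and 10.7 degrees, less where a joint would pass 70% of its speed; a pose out of reach is approached as far as the arm can. A call with a number of a shift or a turn outside -1 to 1 is refused whole. A call with a gripper value outside its range is refused whole. The fingers move at their own pace and stop on an object; the grip force is fixed at half the most. Time passes only in rows, so rows that do not move let the fingers close. It gives the time, the measured TCP pose, the force, the opening and the grip force at its end, in the units of the state.
- env.state(): the state, without advancing time (a new reading comes with each control period).
- env.read_camera(name): name is "scene" or "top" or "wrist"; returns a dict with "color" (420x560x3 uint8, blue, green, red), "camera_matrix" (3x3 intrinsics, pixels), "pose" (4x4, takes a point from camera to world coordinates). Camera axes: x right, y up, looking along -z (the intrinsics and any distortion apply to the point x, -y, -z); pixel columns grow to the right and rows downward; lengths in mm; the calibration is good to about 2 mm. A picture is of the moment at which its call begins. There is no depth.
- env.job_done(): hands the job in; it is judged then, once.
Trained networks look in a picture, given as the dict that the camera call returned (one of the last four; its "shot" number tells which), for a name from the list of things; names that differ only in an ending like _2 or _b are one class to them, and where a whole thing is asked for, a point or a joint stands for the part that bears it (a point fixed in the world has none). Each returns a list of dicts, best first, with "score" (0 to 1); they miss things now and then, are a little off and sometimes report something else, mostly with a low value. They report only what shows in the picture. A call takes as long as a camera call. They do not tell look-alikes from the thing itself.
- env.search_frame(name, picture): "at" ([x, y, z] in mm, in the coordinates of the camera as it stood for that picture, good to about 4 mm: the middle of the surface that is visible of it).
- env.place_of(name, picture): "at" ([x, y, z] in mm, in the coordinates of the camera as it stood for that picture, good to about 4 mm: a listed point, or the origin of a listed thing).
The state is a dict: "t": time; "joints": joint angles; "qvel": joint speeds; "tau": joint torques, N m; "eef_pos": TCP position; "tcp_rot": TCP orientation; "ft_force": force on the tool from outside, world axes, zero at the start; "moment": the same for the moment, N m; "opening": opening from 0.0 (shut) to 1.0 (fully open); "grip_force": force on a finger pad.
Only numpy, scipy, OpenCV 4.12 (cv2) and the standard library are available. Lean on these libraries where they do the work, as an engineer would, in place of code of your own. Each camera call takes 0.05 s, during which the arm holds its last target. There are 200 camera calls.

## Task

Put the cheese away: take the two wedges from the wooden board and lay them flat in the white tray in line with the two already there, carrying on the head-to-tail pattern (each wedge's nose beside its neighbour's rind) so that all four lie side by side on the floor within the raised lip. Then put the clear cover on squarely over the lip, right down on the tray all round, and let go. Leave the canister, the speaker and the small carton where they are.

Things in the scene. Friction and masses are not known exactly. Their poses are not given: they have to be found in the camera images.
- tray: Loose base of the cheese keeper, white stoneware, 0.8 kg, on the table: flat plate 98 mm (x) by 168 mm (y), 5 mm thick, with a raised lip 4 mm thick around a rectangle 68 (x) by 138 mm (y) inside; lip top 19 mm above the table. The floor inside and the flange outside the lip are 5 mm above the table. Origin: centre of the underside; y runs along the row, the wedges' lengths along x.
- tray_floor (a point): Centre of the tray's floor. At the start two wedges fill the tray's -y half, its +y half is empty. Four wedges head to tail, 29.4 mm centre to centre when touching, take 130 of the 138 mm; with two neighbours pointing the same way four do not fit. They stand 26 mm above the lip, so each can be held from above by its two ends, clear of lip and neighbours.
- wedge_1: Hard cheese, one of four alike, pale yellow, thin brown rind: from above a wedge 62 mm long, curved rind end 42 mm wide, flat nose end 16 mm wide; 40 mm high, about 72 g. Origin: underside, half-way along. x points to the nose (31 mm ahead; rind 31 mm behind), z up. At the start it lies in the tray's -y half, nose to the tray's +x, outermost or second in the row.
- wedge_2: Hard cheese, one of four alike, pale yellow, thin brown rind: from above a wedge 62 mm long, curved rind end 42 mm wide, flat nose end 16 mm wide; 40 mm high, about 72 g. Origin: underside, half-way along. x points to the nose (31 mm ahead; rind 31 mm behind), z up. At the start it lies in the tray's -y half, nose to the tray's -x, beside wedge_1.
- wedge_3: Hard cheese, one of four alike, pale yellow, thin brown rind: from above a wedge 62 mm long, curved rind end 42 mm wide, flat nose end 16 mm wide; 40 mm high, about 72 g. Origin: underside, half-way along. x points to the nose (31 mm ahead; rind 31 mm behind), z up. At the start it lies flat on the wooden board, lengthwise nearer to across than along the board, nose either way.
- wedge_4: Hard cheese, one of four alike, pale yellow, thin brown rind: from above a wedge 62 mm long, curved rind end 42 mm wide, flat nose end 16 mm wide; 40 mm high, about 72 g. Origin: underside, half-way along. x points to the nose (31 mm ahead; rind 31 mm behind), z up. At the start it lies flat on the wooden board, likewise, apart from wedge_3.
- nose_1 (a point): Centre of the nose end face of wedge_1, 20 mm above its underside.
- nose_2 (a point): Centre of the nose end face of wedge_2, 20 mm above its underside.
- nose_3 (a point): Centre of the nose end face of wedge_3, 20 mm above its underside.
- nose_4 (a point): Centre of the nose end face of wedge_4, 20 mm above its underside.
- cover: The keeper's clear plastic hood, open below, about 160 g, at the start upright on the table: 87 mm (x) by 157 mm (y) outside, walls 3 mm (2.5 mm free all round the tray's lip), 49 mm high to its roof, 46 mm inside. Put on, it rests on the tray's flange, its origin 5 mm above the table. Origin: centre of its lower edge, z up; either way round fits.
- cover_grip (a point): Centre of the cover's white bar grip, 60 mm above its lower edge. The bar stands on the roof, 14 mm thick (cover's x), 48 mm long (cover's y), from 49 to 71 mm above the lower edge: pinch it across its thickness.
- board: Wooden chopping board, fixed, 240 mm (x) by 170 mm (y), 14 mm thick. Origin: centre of its underside. The board and the cover stand left and right of the tray, either way round.
- canister: Bystander: yellow snack canister, 78 mm across, 172 mm tall. Origin: centre of its foot.
- speaker: Bystander: grey portable speaker with black ends, a lying drum 87 mm thick and about 205 mm long (its y) on a low rubber foot. Origin: under its middle, on the table.
- carton: Bystander: small white carton 70 by 100 by 30 mm lying flat. Origin: centre of its underside.
Things that resemble listed ones, but are neither listed nor needed, are in the scene too. What is shaped like the wedge_3 but black, green or turquoise is not meant.

How it is judged:
By the outcome, as a careful person would: the job done as asked, in the order asked, and still so for the second after the job is handed in, with the robot touching nothing.
It also fails if it takes over 72 s, if anything falls off the work surface, if the arm or the gripper's body presses on something with over 40 N, if the wrist force passes 120 N, or if a joint passes its speed limit or range.

## Working session

There is one attempt and no reset: what is moved stays moved. The work goes in short steps, Python scripts to look and compute and a tool call to move; the robot and the scene stay as the last step left them, time stands still between calls to the robot, and variables do not carry over. Pictures are saved under pics/ and viewed, at most 10 in all, crops included, and the job is handed in when it is done.

Besides the shell and the picture viewer there is one more tool, called after ">>>" as a command line: name --argument value ..., lists and objects as JSON in quotes. drive_tool: Moves the arm, as the interface text tells. Its arguments: {"type":"object","properties":{"rows":{"type":"array","items":{"type":"array","items":{"type":"array","items":{"type":"number","minimum":-1,"maximum":1}}}}},"required":["rows"]}

```bash
mkdir -p pics; cat > h.py <<'E'
from cell import env
import numpy as np, cv2
from scipy.spatial.transform import Rotation as R
def w(p,at): return (p["pose"]@np.r_[at,1])[:3]
def proj(p,X):
    T=np.linalg.inv(p["pose"]); c=(T@np.r_[X,1])[:3]; c=c*[1,-1,-1]; q=p["camera_matrix"]@c; return q[:2]/q[2]
def ray(p,u,v,z):
    d=np.linalg.solve(p["camera_matrix"],[u,v,1])*[1,-1,-1]; d=p["pose"][:3,:3]@d; o=p["pose"][:3,3]
    return o+d*(z-o[2])/d[2]
E
python3 - <<'E'
from h import *
ps={n:env.read_camera(n) for n in ("scene","top")}
for n,p in ps.items():
    cv2.imwrite(f"pics/{n}0.png",p["color"])
    for nm in ("tray","wedge_1","nose_1","cover","cover_grip","board","tray_floor"):
        for d in env.place_of(nm,p): print(n,nm,round(d["score"],2),w(p,d["at"]).round(),proj(p,w(p,d["at"])).round())
s=env.state();print(s["eef_pos"],s["tcp_rot"],s["t"],ps["top"]["pose"][:3,3])
E
```

```text
scene tray 0.64 [555. -24.   3.] [289. 232.]
scene wedge_1 0.93 [ 538. -255.   17.] [211. 240.]
scene wedge_1 0.65 [ 425. -254.   14.] [203. 219.]
scene wedge_1 0.61 [391. -87.   2.] [253. 206.]
scene wedge_1 0.59 [546. -68.   7.] [273. 232.]
scene wedge_1 0.57 [552. -36.   2.] [284. 233.]
scene wedge_1 0.57 [ 278. -266.    4.] [191. 197.]
scene nose_1 0.73 [521. -30.  23.] [283. 221.]
scene nose_1 0.7 [ 547. -283.   38.] [201. 238.]
scene nose_1 0.7 [ 288. -237.   19.] [200. 193.]
scene nose_1 0.68 [ 427. -224.   35.] [212. 212.]
scene nose_1 0.63 [ 371. -390.   22.] [155. 214.]
scene nose_1 0.61 [572. -72.  26.] [275. 233.]
scene nose_1 0.59 [402. -57.  27.] [263. 200.]
scene nose_1 0.25 [ 648. -460.   -1.] [142. 287.]
scene cover 0.92 [461. 252.   3.] [358. 199.]
scene cover_grip 0.61 [452. 255.  63.] [360. 183.]
scene board 0.82 [ 481. -254.    1.] [207. 233.]
scene tray_floor 0.95 [557. -21.   8.] [290. 231.]
top tray 0.59 [553. -22.  -1.] [264. 206.]
top tray 0.3 [ 421. -254.   12.] [349. 254.]
top wedge_1 0.79 [545. -65.   6.] [279. 208.]
top wedge_1 0.73 [ 477. -464.    4.] [
[... 247 characters left out ...]
254.]
top wedge_1 0.51 [395. -86.  -0.] [286. 263.]
top nose_1 0.85 [ 291. -235.   21.] [343. 303.]
top nose_1 0.81 [ 370. -390.   19.] [402. 273.]
top nose_1 0.77 [ 507. -469.   18.] [429. 222.]
top nose_1 0.62 [ 554. -282.   31.] [360. 204.]
top nose_1 0.62 [401. -59.  20.] [276. 261.]
top nose_1 0.61 [521. -32.  24.] [267. 216.]
top nose_1 0.59 [577. -74.  25.] [283. 195.]
top cover 0.88 [460. 256.   0.] [161. 238.]
top cover 0.74 [453. 255.  60.] [156. 238.]
top cover_grip 0.8 [455. 254.  61.] [157. 237.]
top board 0.67 [ 485. -264.   -5.] [352. 231.]
[158.72309501 604.51778398 233.65269243] [ 3.14150607e+00 -8.28045863e-07  2.88479982e+00] 0.8 [ 292.77129359  -72.78332218 1335.03145742]
```

```bash
python3 - <<'E'
from h import *
p=cv2.imread("pics/top0.png"); cv2.imwrite("pics/top0c.png",cv2.resize(p[150:350,120:460],None,fx=2.35,fy=2.35,interpolation=cv2.INTER_CUBIC))
E
```

```text
(no output)
```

View pics/top0c.png

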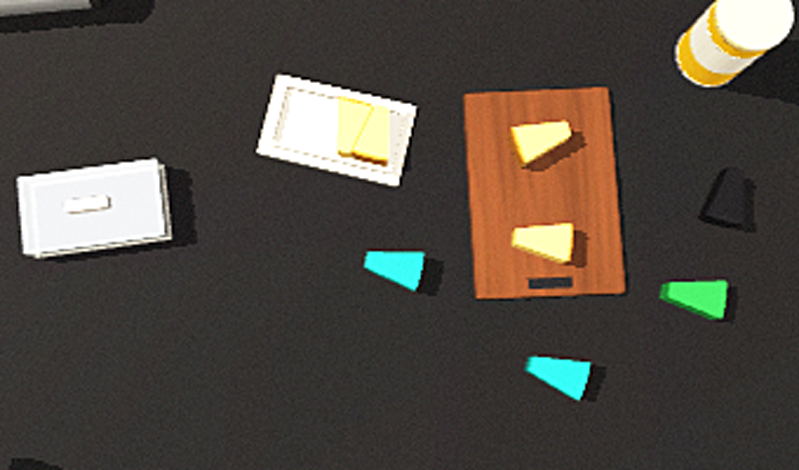

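View pics/scene0.png

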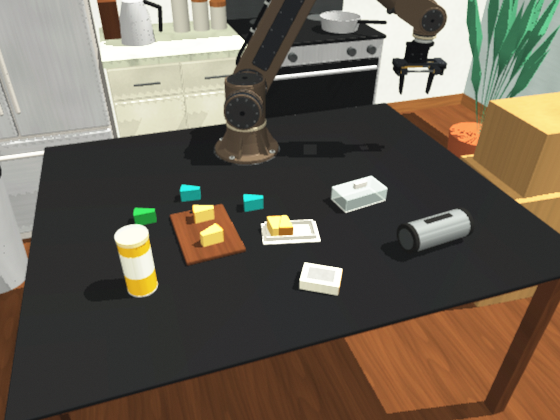

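The top view shows the two yellow wedges on the brown board, at crop (541,140) with its nose to the right and at (545,241) with its nose to the left. These are the ones meant. The turquoise wedges at (395,268) and (560,375), the green one at (695,297) and the black one at (730,197) are decoys lying off the board. The tray is at (337,130) with two wedges in its right half, and the cover is at (93,205).

```bash
cat >> h.py <<'E'
def plan(pos,yaw,n,jaw,step=5):
    """print rows from the present pose to pos, tool down, yaw deg; rows in calls of 5"""
    s=env.state(); p0=np.array(s["eef_pos"]); R0=R.from_euler("xyz",s["tcp_rot"]); R1=R.from_euler("xyz",[180,0,yaw],degrees=True)
    dv=(R0.inv()*R1).as_rotvec()
    rows=[];p=p0
    for i in range(n):
        Ra=R0*R.from_rotvec(dv*i/n); d=Ra.inv().apply((np.array(pos)-p0)/n)/250
        rows.append([*(round(float(x),3) for x in d),*(round(float(x),3) for x in dv/n/np.pi),jaw])
    for i in range(0,n,step): print("[["+",".join(str(r).replace(" ","") for r in rows[i:i+step])+"]]")
E
python3 - <<'E'
from h import *
p=env.read_camera("wrist"); s=env.state()
T=np.eye(4);T[:3,:3]=R.from_euler("xyz",s["tcp_rot"]).as_matrix();T[:3,3]=s["eef_pos"]
print((np.linalg.inv(T)@p["pose"]).round(3),p["camera_matrix"])
plan([440,330,330],100,10,1)
E
```

```text
[[ 0.0000e+00  9.5800e-01  2.8600e-01  8.1826e+01]
 [ 1.0000e+00 -0.0000e+00 -1.0000e-03  9.6000e-01]
 [-1.0000e-03  2.8600e-01 -9.5800e-01 -1.5084e+02]
 [ 0.0000e+00  0.0000e+00  0.0000e+00  1.0000e+00]] [[366.12155356   0.         277.30493993]
 [  0.         366.12155356 207.49463399]
 [  0.           0.           1.        ]]
[[[-0.137,-0.078,-0.039,0.0,-0.0,0.036,1],[-0.145,-0.062,-0.039,0.0,-0.0,0.036,1],[-0.151,-0.045,-0.039,0.0,-0.0,0.036,1],[-0.155,-0.027,-0.039,0.0,-0.0,0.036,1],[-0.157,-0.01,-0.039,0.0,-0.0,0.036,1]]]
[[[-0.157,0.008,-0.039,0.0,-0.0,0.036,1],[-0.155,0.026,-0.039,0.0,-0.0,0.036,1],[-0.151,0.044,-0.039,0.0,-0.0,0.036,1],[-0.145,0.061,-0.039,0.0,-0.0,0.036,1],[-0.137,0.077,-0.039,0.0,-0.0,0.036,1]]]
```

>>> drive_tool --rows '[[[-0.137,-0.078,-0.039,0,0,0.036,1],[-0.145,-0.062,-0.039,0,0,0.036,1],[-0.151,-0.045,-0.039,0,0,0.036,1],[-0.155,-0.027,-0.039,0,0,0.036,1],[-0.157,-0.01,-0.039,0,0,0.036,1]]]'

```text
t: 1.48
eef_pos: [300.6, 466.2, 282.8]
tcp_rot: [3.141, -0.0, 2.316]
ft_force: [-0.7, -0.4, 0.1]
opening: 0.999
grip_force: 0.0
```

>>> drive_tool --rows '[[[-0.157,0.008,-0.039,0,0,0.036,1],[-0.155,0.026,-0.039,0,0,0.036,1],[-0.151,0.044,-0.039,0,0,0.036,1],[-0.145,0.061,-0.039,0,0,0.036,1],[-0.137,0.077,-0.039,0,0,0.036,1]]]'

```text
t: 2.1
eef_pos: [442.1, 329.8, 331.6]
tcp_rot: [3.141, -0.0, 1.75]
ft_force: [-0.2, 0.9, 0.3]
opening: 1.002
grip_force: 0.0
```

```bash
python3 - <<'E'
from h import *
p=env.read_camera("wrist"); cv2.imwrite("pics/w1.png",p["color"])
for nm in ("cover","cover_grip","tray"):
    for d in env.place_of(nm,p): print(nm,round(d["score"],2),w(p,d["at"]).round(),proj(p,w(p,d["at"])).round())
s=env.state();print(s["eef_pos"],np.degrees(s["tcp_rot"]),s["t"],s["joints"])
plan([540,-160,330],60,10,1)
E
```

```text
cover 0.68 [458. 252.  -2.] [278. 219.]
cover_grip 0.75 [453. 255.  59.] [276. 233.]
tray 0.75 [556. -19.   1.] [308. 388.]
[441.39888133 330.5446606  331.06671757] [-1.79994822e+02 -1.36851311e-02  1.00477936e+02] 2.3 [5.22861023e-01 2.98350056e-01 1.60161408e+00 2.69798463e-04
 1.24163407e+00 3.39899316e-01]
[[[-0.2,0.003,0.0,-0.0,-0.0,0.022,1],[-0.199,0.017,0.0,-0.0,-0.0,0.022,1],[-0.198,0.031,0.0,-0.0,-0.0,0.022,1],[-0.195,0.045,0.0,-0.0,-0.0,0.022,1],[-0.191,0.059,0.0,-0.0,-0.0,0.022,1]]]
[[[-0.187,0.072,0.0,-0.0,-0.0,0.022,1],[-0.181,0.085,0.0,-0.0,-0.0,0.022,1],[-0.175,0.098,0.0,-0.0,-0.0,0.022,1],[-0.167,0.11,0.0,-0.0,-0.0,0.022,1],[-0.159,0.121,0.0,-0.0,-0.0,0.022,1]]]
```

```bash
python3 - <<'E'
from h import *
plan([540,-150,260],20,10,1)
E
```

```text
[[[-0.196,0.004,0.028,-0.0,-0.0,0.045,1],[-0.194,0.031,0.028,-0.0,-0.0,0.045,1],[-0.187,0.058,0.028,-0.0,-0.0,0.045,1],[-0.177,0.084,0.028,-0.0,-0.0,0.045,1],[-0.164,0.108,0.028,-0.0,-0.0,0.045,1]]]
[[[-0.147,0.13,0.028,-0.0,-0.0,0.045,1],[-0.128,0.149,0.028,-0.0,-0.0,0.045,1],[-0.106,0.165,0.028,-0.0,-0.0,0.045,1],[-0.081,0.179,0.028,-0.0,-0.0,0.045,1],[-0.056,0.188,0.028,-0.0,-0.0,0.045,1]]]
```

>>> drive_tool --rows '[[[-0.196,0.004,0.028,0,0,0.045,1],[-0.194,0.031,0.028,0,0,0.045,1],[-0.187,0.058,0.028,0,0,0.045,1],[-0.177,0.084,0.028,0,0,0.045,1],[-0.164,0.108,0.028,0,0,0.045,1]]]'

```text
t: 2.92
eef_pos: [489.9, 90.3, 295.8]
tcp_rot: [-3.141, -0.0, 1.045]
ft_force: [0.3, 0.1, 1.0]
opening: 1.003
grip_force: 0.0
```

>>> drive_tool --rows '[[[-0.147,0.13,0.028,0,0,0.045,1],[-0.128,0.149,0.028,0,0,0.045,1],[-0.106,0.165,0.028,0,0,0.045,1],[-0.081,0.179,0.028,0,0,0.045,1],[-0.056,0.188,0.028,0,0,0.045,1]]]'

```text
t: 3.55
eef_pos: [538.3, -150.3, 260.7]
tcp_rot: [-3.141, 0.0, 0.338]
ft_force: [1.7, 1.2, 0.2]
opening: 0.999
grip_force: 0.0
```

```bash
python3 - <<'E'
from h import *
env.read_camera("top")
p=env.read_camera("wrist"); cv2.imwrite("pics/w2.png",p["color"])
np.savez("w2.npz",**{k:p[k] for k in ("pose","camera_matrix","color")})
for nm in ("tray","tray_floor","wedge_1","nose_1"):
    for d in env.place_of(nm,p): print(nm,round(d["score"],2),w(p,d["at"]).round(),proj(p,w(p,d["at"])).round())
s=env.state();print(s["eef_pos"],np.degrees(s["tcp_rot"]),s["t"],s["joints"])
E
```

```text
tray 0.95 [556. -18.   1.] [165. 118.]
tray_floor 0.94 [552. -21.   3.] [166. 122.]
wedge_1 0.85 [ 541. -253.   14.] [362. 201.]
wedge_1 0.78 [ 429. -252.   10.] [325. 284.]
wedge_1 0.76 [395. -85.   2.] [187. 264.]
wedge_1 0.73 [ 279. -266.   -1.] [294. 376.]
wedge_1 0.63 [553. -35.   8.] [178. 126.]
wedge_1 0.56 [544. -67.   7.] [204. 143.]
wedge_1 0.42 [ 365. -420.    2.] [425. 358.]
nose_1 0.88 [ 546. -279.   34.] [390. 210.]
nose_1 0.8 [ 288. -237.   25.] [276. 379.]
nose_1 0.75 [520. -31.  23.] [163. 156.]
nose_1 0.69 [577. -78.  24.] [220. 118.]
nose_1 0.65 [ 430. -220.   36.] [302. 286.]
nose_1 0.6 [ 506. -469.   21.] [520. 286.]
nose_1 0.52 [ 370. -388.   18.] [408. 357.]
nose_1 0.41 [551. -36.   7.] [178. 128.]
[ 537.96289039 -148.52114498  261.12457714] [-1.79970657e+02  4.98409520e-03  1.96515255e+01] 3.85 [-3.87875916e-01  3.67985826e-01  1.68922105e+00  3.65602556e-04
  1.08479243e+00  8.39765773e-01]
```

View pics/w2.png

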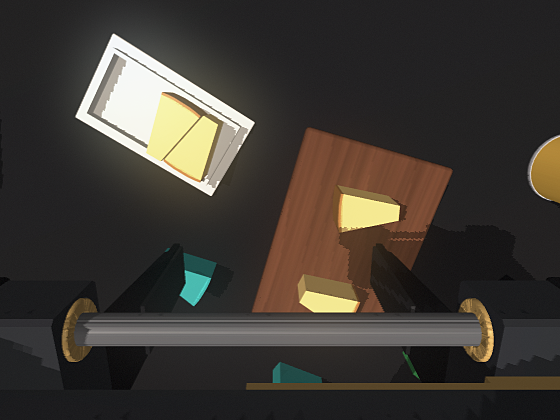

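The wrist view shows the tray at (165,115), with wedge_1 outermost at about (205,150) and wedge_2 beside it. Board wedge A is at (370,208), rind left and nose right. Wedge B at (330,295) is partly behind the gripper. Next I fit the outlines.

```bash
cat >> h.py <<'E'
from scipy.optimize import minimize
def outline(x,y,th,z):
    a=np.linspace(-.5,.5,7)
    loc=[[31,-8],[31,8],[-28,21]]+[[-28-3*(1-(t/21)**2),t] for t in (14,7,0,-7,-14)]+[[-28,-21]]
    c,s=np.cos(th),np.sin(th)
    return np.array([[x+c*u-s*v,y+s*u+c*v,z] for u,v in loc])
def fitpoly(p,mask,x0,f,S=4):
    """fit f(x)->Nx3 polygon to the mask by squared difference of blurred images"""
    m=cv2.GaussianBlur(mask.astype(np.float32),(0,0),1.0)
    def cost(x):
        q=np.array([proj(p,X) for X in f(x)])
        im=np.zeros((420*S,560*S),np.uint8); cv2.fillPoly(im,[np.round((q+.5)*S).astype(np.int32)],255)
        im=cv2.GaussianBlur(cv2.resize(im,(560,420),interpolation=cv2.INTER_AREA).astype(np.float32)/255,(0,0),1.0)
        return float(((im-m)**2).sum())
    sx=np.diag([5,5,.1]+[2]*(len(x0)-3)); best=None
    for _ in range(2):
        r=minimize(cost,x0,method="Nelder-Mead",options=dict(initial_simplex=np.vstack([x0,np.array(x0)+sx]),xatol=.02,fatol=.05)); x0=r.x
    return r.x,r.fun
def topmask(p,seed,z,thr=190):
    """bright yellow top-face component nearest to the seed"""
    im=p["color"].astype(int); m=((im[...,1]>thr)&(im[...,2]>thr)&(im[...,0]<im[...,1]-25)).astype(np.uint8)
    n,l,st,c=cv2.connectedComponentsWithStats(m); q=proj(p,np.r_[seed,z]); i=1+np.argmin([np.hypot(*(c[k]-q))+(1e3 if st[k,4]<80 else 0) for k in range(1,n)])
    return l==i
E
python3 - <<'E'
from h import *
p=dict(np.load("w2.npz")); im=p["color"]
for q in [(370,208),(375,200),(350,190),(330,303),(320,283),(205,150),(170,130),(115,90),(225,155),(90,110),(200,100)]: print(q,im[q[1],q[0]])
m=topmask(p,(541,-253),54); print(m.sum())
x,f=fitpoly(p,m,[541,-253,-1.4],lambda x:outline(*x[:3],54)); print("A",x[:2].round(1),np.degrees(x[2]).round(1),f)
w_=(im.min(axis=2)>150)|((im[...,1]>170)&(im[...,2]>170)); n,l,st,c=cv2.connectedComponentsWithStats(w_.astype(np.uint8)); i=1+np.argmax(st[1:,4]); print(st[i])
cs,_=cv2.findContours((l==i).astype(np.uint8),0,1); cc=max(cs,key=len)[:,0]
pts=np.array([ray(p,u,v,5)[:2] for u,v in cc]).astype(np.float32); print(cv2.minAreaRect(pts))
cv2.imwrite("pics/w2z.png",cv2.resize(im[20:220,50:290],None,fx=3,fy=3,interpolation=cv2.INTER_CUBIC))
E
```

```text
(370, 208) [147 233 245]
(375, 200) [ 76 128 155]
(350, 190) [ 69 114 139]
(330, 303) [146 233 244]
(320, 283) [ 68 110 135]
(205, 150) [156 238 246]
(170, 130) [165 242 247]
(115, 90) [246 249 248]
(225, 155) [158 172 182]
(90, 110) [104 112 116]
(200, 100) [104 119 128]
1487
A [ 539.6 -252.4] -72.9 60.393287658691406
[   76    34   178   162 10864]
((554.93798828125, -19.496116638183594), (167.21722412109375, 97.30232238769531), 77.00267791748047)
```

View pics/w2z.png

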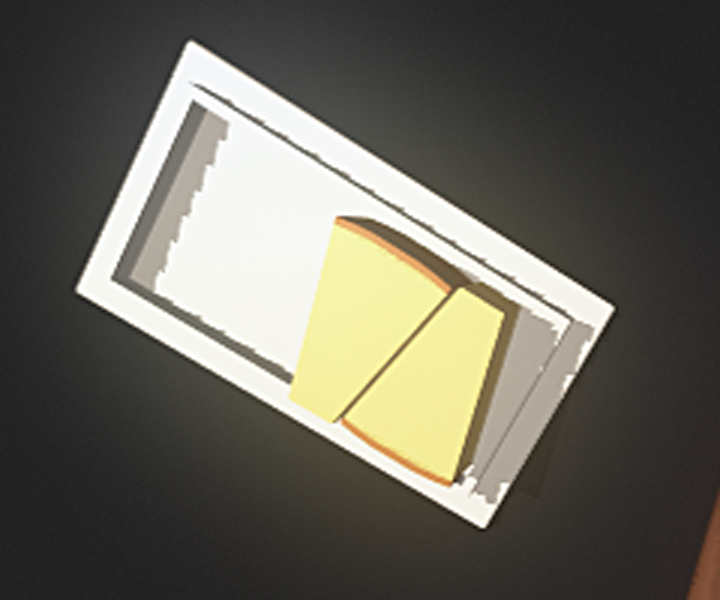

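```bash
python3 - <<'E'
from h import *
p=dict(np.load("w2.npz"))
T0=np.array([554.9,-19.5]); a=np.radians(-13); M=np.array([[np.cos(a),np.sin(a)],[-np.sin(a),np.cos(a)]])
for nm,s,th in (("w1",(544,-67),-.2),("w2",(553,-35),2.9)):
  m=topmask(p,s,45,215); x,f=fitpoly(p,m,[*s,th],lambda x:outline(*x[:3],45)); print(nm,m.sum(),x[:2].round(1),np.degrees(x[2]).round(1),round(f),"tray frame",(M@(x[:2]-T0)).round(1))
m=topmask(p,(429,-252),54); print(m.sum())
x,f=fitpoly(p,m,[425,-254,1.5],lambda x:outline(*x[:3],54)); print("B rough",x,f)
plan([539.2,-252,120],17,5,1)
E
```

```text
w1 1696 [546.1 -65.1] -12.9 33 tray frame [  1.7 -46.4]
w2 1806 [550.3 -34.1] 167.1 26 tray frame [ -1.2 -15.2]
827
B rough [ 425.26609428 -249.32192026    1.5168895 ] 356.4285888671875
[[[-0.027,0.078,0.113,-0.0,0.0,0.003,1],[-0.026,0.079,0.113,-0.0,0.0,0.003,1],[-0.025,0.079,0.113,-0.0,0.0,0.003,1],[-0.025,0.079,0.113,-0.0,0.0,0.003,1],[-0.024,0.079,0.113,-0.0,0.0,0.003,1]]]
```

>>> drive_tool --rows '[[[-0.026,0.078,0.113,0,0,0.003,1],[-0.026,0.078,0.113,0,0,0.003,1],[-0.025,0.078,0.113,0,0,0.003,1],[-0.025,0.079,0.113,0,0,0.003,1],[-0.024,0.079,0.113,0,0,0.002,1]]]'

```text
t: 4.47
eef_pos: [539.6, -251.9, 119.5]
tcp_rot: [3.141, -0.001, 0.299]
ft_force: [0.2, -0.2, -0.9]
opening: 0.998
grip_force: 0.0
```

```bash
python3 - <<'E'
from h import *
p=env.read_camera("wrist"); 
m=topmask(p,(540,-252),54); x,f=fitpoly(p,m,[539,-252,-1.27],lambda x:outline(*x[:3],54)); print("A",m.sum(),x[:2].round(1),np.degrees(x[2]).round(1),f)
cv2.imwrite("pics/w3.png",p["color"])
s=env.state();print(s["eef_pos"],np.degrees(s["tcp_rot"]),s["t"])
plan([539.4,-251.6,50],17.1,3,1)
E
```

```text
A 4058 [ 539.8 -253.3] -70.6 56.818077087402344
[ 538.47286181 -253.37232137  116.05390821] [-1.79871740e+02  1.27093341e-01  1.70583784e+01] 4.525
[[[0.002,-0.002,0.088,-0.0,0.0,-0.0,1],[0.002,-0.002,0.088,-0.0,0.0,-0.0,1],[0.002,-0.002,0.088,-0.0,0.0,-0.0,1]]]
```

View pics/w3.png

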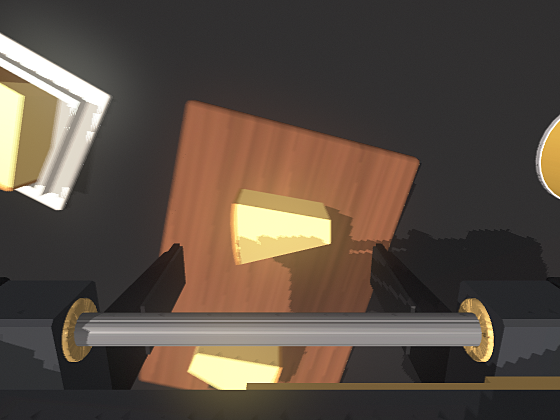

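```bash
python3 - <<'E'
from h import *
p=env.read_camera("wrist"); im=p["color"]; print(im[250,250],im[215,280],im[195,280])
for t in (150,165,180):
  m=topmask(p,(540,-252),54,t); x,f=fitpoly(p,m,[539,-252,-1.27],lambda x:outline(*x[:3],54)); print("A",t,m.sum(),x[:2].round(1),np.degrees(x[2]).round(1),f)
s=env.state();print(s["eef_pos"],np.degrees(s["tcp_rot"]),s["t"])
plan([539.4,-251.6,50],17.1,3,1)
E
```

```text
[148 233 251] [222 255 255] [114 191 222]
A 150 5798 [ 543.3 -251.4] -78.0 1220.656005859375
A 165 5715 [ 543.8 -250.9] -80.1 1168.7138671875
A 180 5577 [ 543.1 -251.2] -81.1 1130.915283203125
[ 538.47520051 -252.33462942  117.69290371] [-1.79839211e+02  1.38670861e-01  1.70334492e+01] 4.575
[[[0.002,-0.0,0.09,-0.0,0.0,-0.0,1],[0.002,-0.0,0.09,-0.0,0.0,-0.0,1],[0.002,-0.0,0.09,-0.0,0.0,-0.0,1]]]
```

```bash
python3 - <<'E'
from h import *
p=env.read_camera("wrist")
for t in (205,220,230):
  m=topmask(p,(540,-252),54,t); x,f=fitpoly(p,m,[539,-252,-1.27],lambda x:outline(*x[:3],54)); print("A",t,m.sum(),x[:2].round(1),np.degrees(x[2]).round(1),f)
for q in ((233,204),(237,265),(331,222),(331,244)): print(ray(p,*q,54)[:2].round(1))
s=env.state();print(s["eef_pos"],np.degrees(s["tcp_rot"]),s["t"])
E
```

```text
A 205 4102 [ 538.8 -251.7] -70.6 91.618408203125
A 220 4035 [ 538.9 -251.9] -70.6 112.04248046875
A 230 3841 [ 539.1 -252.9] -70.6 191.20730590820312
[ 548.2 -219.4]
[ 509.5 -232.4]
[ 554.8 -280.4]
[ 541.  -285.3]
[ 538.92075684 -251.84256289  119.23148253] [-1.79896325e+02  7.54694467e-02  1.70384037e+01] 4.625
```

>>> drive_tool --rows '[[[-0.002,-0.002,0.1,0,0,-0.006,1],[0,0,0.1,0,0,-0.005,1],[0,0,0.079,0,0,0,1],[0,0,0,0,0,0,0.4],[0,0,0,0,0,0,0.4]]]'

```text
t: 5.25
eef_pos: [539.3, -252.1, 51.7]
tcp_rot: [3.14, -0.001, 0.332]
ft_force: [0.1, -0.8, 0.2]
opening: 0.845
grip_force: 0.0
```

>>> drive_tool --rows '[[[0,0,0,0,0,0,0.4],[0,0,0,0,0,0,0.4]]]'

```text
t: 5.5
eef_pos: [538.8, -252.7, 51.0]
tcp_rot: [3.141, -0.001, 0.331]
ft_force: [-1.0, 2.2, 5.2]
opening: 0.65
grip_force: 30.0
```

```bash
python3 - <<'E'
from h import *
plan([540,-251,130],19,2,.4)
s=env.state(); 
import h
class E0:
    def state(self): return dict(eef_pos=[540,-251,130],tcp_rot=np.radians([180,0,19]))
h.env=E0(); plan([558.4,-4.4,115],77,8,.4)
E
```

```text
[[[0.003,-0.002,-0.158,0.0,-0.0,-0.0,0.4],[0.003,-0.002,-0.158,0.0,-0.0,-0.0,0.4]]]
[[[0.049,-0.114,0.007,0.0,0.0,-0.04,0.4],[0.063,-0.107,0.007,0.0,0.0,-0.04,0.4],[0.076,-0.098,0.007,0.0,0.0,-0.04,0.4],[0.087,-0.087,0.007,0.0,0.0,-0.04,0.4],[0.098,-0.076,0.007,0.0,0.0,-0.04,0.4]]]
[[[0.107,-0.063,0.007,0.0,0.0,-0.04,0.4],[0.114,-0.049,0.007,0.0,0.0,-0.04,0.4],[0.119,-0.034,0.007,0.0,0.0,-0.04,0.4]]]
```

>>> drive_tool --rows '[[[0.003,-0.002,-0.158,0,0,0,0.4],[0.003,-0.002,-0.158,0,0,0,0.4],[0.049,-0.114,0.007,0,0,-0.04,0.4],[0.063,-0.107,0.007,0,0,-0.04,0.4],[0.076,-0.098,0.007,0,0,-0.04,0.4]]]'

```text
t: 6.12
eef_pos: [546.7, -157.6, 124.2]
tcp_rot: [3.141, -0.0, 0.711]
ft_force: [0.4, -0.3, -0.4]
opening: 0.648
grip_force: 30.0
```

>>> drive_tool --rows '[[[0.087,-0.087,0.007,0,0,-0.04,0.4],[0.098,-0.076,0.007,0,0,-0.04,0.4],[0.107,-0.063,0.007,0,0,-0.04,0.4],[0.114,-0.049,0.007,0,0,-0.04,0.4],[0.119,-0.034,0.007,0,0,-0.04,0.4]]]'

```text
t: 6.75
eef_pos: [559.0, -3.2, 115.4]
tcp_rot: [3.141, -0.0, 1.34]
ft_force: [-0.0, -0.3, -0.6]
opening: 0.651
grip_force: 30.0
```

>>> drive_tool --rows '[[[0,0,0,0,0,0,0.4],[0,0,0,0,0,0,0.4]]]'

```text
t: 7.0
eef_pos: [559.0, -4.5, 115.3]
tcp_rot: [3.141, -0.0, 1.334]
ft_force: [0.3, 0.5, -0.8]
opening: 0.65
grip_force: 30.0
```

```bash
python3 - <<'E'
from h import *
p=env.read_camera("wrist"); cv2.imwrite("pics/w4.png",p["color"]); np.savez("w4.npz",**{k:p[k] for k in ("pose","camera_matrix","color")})
s=env.state();print(s["eef_pos"],np.degrees(s["tcp_rot"]),s["t"],s["opening"])
E
```

```text
[559.03240681  -4.83560955 115.29309334] [ 1.79983413e+02 -2.52420027e-04  7.64362140e+01] 7.05 0.6531315712398096
```

View pics/w4.png

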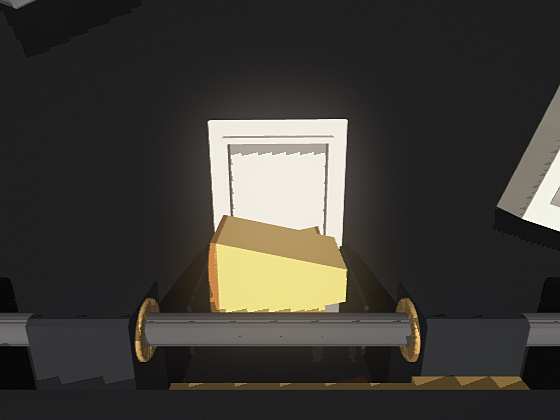

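The picture shows wedge A held level, nose right at (346,285) and rind left at (214,280), over the empty half of the tray, whose end corners are at (208,121) and (348,119).

```bash
python3 - <<'E'
from h import *
p=dict(np.load("w4.npz")); P=np.array([559.03,-4.84]); a=np.radians(76.44); tx=np.array([np.cos(a),np.sin(a)]); ty=np.array([np.sin(a),-np.cos(a)])
for q in ((217,243),(346,268),(346,301)):
    d=ray(p,*q,118.3)[:2]-P; print(q,"tool x,y",(d@tx).round(1),(d@ty).round(1))
T0=np.array([554.9,-19.5]); b=np.radians(-13); M=np.array([[np.cos(b),np.sin(b)],[-np.sin(b),np.cos(b)]])
for q in ((208,121),(348,119)): print("tray", (M@(ray(p,*q,5)[:2]-T0)).round(1))
for q in ((229,144),(327,143)): print("lip inner top", (M@(ray(p,*q,19)[:2]-T0)).round(1))
E
```

```text
(217, 243) tool x,y 22.3 -27.0
(346, 268) tool x,y 10.5 29.6
(346, 301) tool x,y -6.1 30.5
tray [-47.8  83.1]
tray [49.5 83.5]
lip inner top [-32.   68.7]
lip inner top [33.6 68.8]
```

>>> drive_tool --rows '[[[-0.007,-0.001,0.08,0,0,0,0.4],[0,0,0.09,0,0,0,0.4],[0,0,0.08,0,0,0,0.4],[0,0,0.03,0,0,0,0.4],[0,0,0.005,0,0,0,0.4]]]'

```text
t: 7.68
eef_pos: [558.3, -6.3, 43.8]
tcp_rot: [-3.141, -0.0, 1.335]
ft_force: [0.5, 0.4, -0.1]
opening: 0.649
grip_force: 30.0
```

>>> drive_tool --rows '[[[0,0,0,0,0,0,0.4],[0,0,0.004,0,0,0,0.4],[0,0,0,0,0,0,0.4]]]'

```text
t: 8.05
eef_pos: [558.5, -5.7, 43.2]
tcp_rot: [3.141, -0.0, 1.336]
ft_force: [-0.0, -0.8, -0.2]
opening: 0.651
grip_force: 30.0
```

>>> drive_tool --rows '[[[0,0,0.004,0,0,0,0.4],[0,0,0.003,0,0,0,0.4],[0,0,0,0,0,0,0.4]]]'

```text
t: 8.43
eef_pos: [558.4, -5.7, 41.9]
tcp_rot: [3.141, -0.0, 1.336]
ft_force: [-3.2, 0.2, 10.4]
opening: 0.652
grip_force: 30.0
```

Contact with about 10 N up force, so the wedge is on the floor. I release it and rise.

>>> drive_tool --rows '[[[0,0,0,0,0,0,1],[0,0,0,0,0,0,1],[0,0,0,0,0,0,1],[0,0,-0.1,0,0,0,1],[0,0,-0.15,0,0,0,1]]]'

```text
t: 9.05
eef_pos: [557.8, -5.7, 103.4]
tcp_rot: [-3.139, 0.0, 1.336]
ft_force: [0.0, 0.6, -0.0]
opening: 1.001
grip_force: 0.0
```

```bash
python3 - <<'E'
from h import *
s=env.state();print(s["eef_pos"],np.degrees(s["tcp_rot"]),s["t"],s["opening"])
plan([480,-200,250],0,9,1)
E
```

```text
[557.80774052  -5.72080447 103.38928742] [-1.79856909e+02  1.08627259e-02  7.65446380e+01] 9.05 1.0008591427186935
[[[-0.092,-0.014,-0.065,-0.0,0.0,0.047,1],[-0.093,0.0,-0.065,-0.0,0.0,0.047,1],[-0.092,0.014,-0.065,-0.0,0.0,0.047,1],[-0.089,0.027,-0.065,-0.0,0.0,0.047,1],[-0.084,0.04,-0.065,-0.0,0.0,0.047,1]]]
[[[-0.077,0.052,-0.065,-0.0,0.0,0.047,1],[-0.068,0.063,-0.065,-0.0,0.0,0.047,1],[-0.058,0.072,-0.065,-0.0,0.0,0.047,1],[-0.047,0.08,-0.065,-0.0,0.0,0.047,1]]]
```

>>> drive_tool --rows '[[[-0.092,-0.014,-0.065,0,0,0.047,1],[-0.093,0,-0.065,0,0,0.047,1],[-0.092,0.014,-0.065,0,0,0.047,1],[-0.089,0.027,-0.065,0,0,0.047,1],[-0.084,0.04,-0.065,0,0,0.047,1]]]'

```text
t: 9.68
eef_pos: [514.6, -114.3, 185.3]
tcp_rot: [-3.141, 0.0, 0.593]
ft_force: [0.9, -0.1, -0.6]
opening: 1.0
grip_force: 0.0
```

>>> drive_tool --rows '[[[-0.077,0.052,-0.065,0,0,0.047,1],[-0.068,0.063,-0.065,0,0,0.047,1],[-0.058,0.072,-0.065,0,0,0.047,1],[-0.047,0.08,-0.065,0,0,0.047,1],[0,0,0,0,0,0,1]]]'

```text
t: 10.3
eef_pos: [480.8, -201.0, 250.6]
tcp_rot: [3.141, -0.002, 0.005]
ft_force: [0.1, 0.4, -0.4]
opening: 1.001
grip_force: 0.0
```

```bash
python3 - <<'E'
from h import *
p=env.read_camera("wrist"); im=p["color"]; cv2.imwrite("pics/w5.png",im); np.savez("w5.npz",**{k:p[k] for k in ("pose","camera_matrix","color")})
s=env.state();print(s["eef_pos"],np.degrees(s["tcp_rot"]),s["t"])
for t in (190,215):
  m=topmask(p,(425,-254),54,t); x,f=fitpoly(p,m,[425,-254,1.5],lambda x:outline(*x[:3],54)); print("B",m.sum(),x[:2].round(1),np.degrees(x[2]).round(1),f)
T0=np.array([554.9,-19.5]); a=np.radians(-13); M=np.array([[np.cos(a),np.sin(a)],[-np.sin(a),np.cos(a)]])
for nm,sd,th in (("w1",(546,-65),-.2),("w2",(550,-34),2.9),("w3",(558.5,-4),-.2)):
  m=topmask(p,sd,45,215); x,f=fitpoly(p,m,[*sd,th],lambda x:outline(*x[:3],45)); print(nm,m.sum(),np.degrees(x[2]).round(1),round(f),"tray frame",(M@(x[:2]-T0)).round(1))
w_=(im.min(axis=2)>140)|((im[...,1]>170)&(im[...,2]>170)); n,l,st,c=cv2.connectedComponentsWithStats(w_.astype(np.uint8)); q=proj(p,[560,20,5]); i=l[int(q[1]),int(q[0])]
cs,_=cv2.findContours((l==i).astype(np.uint8),0,1); cc=max(cs,key=len)[:,0]
print(i,st[i],cv2.minAreaRect(np.array([ray(p,u,v,5)[:2] for u,v in cc]).astype(np.float32)))
E
```

```text
[ 480.75804452 -200.0929494   249.84348266] [ 1.79999151e+02 -2.61245672e-02  4.66374368e-01] 10.35
B 1392 [ 423.9 -248.2] 84.3 117.02037048339844
B 1349 [ 423.8 -248.1] 84.0 142.85305786132812
w1 1878 -13.9 65 tray frame [  2.1 -46.5]
w2 1979 166.9 37 tray frame [ -1.3 -15.4]
w3 1986 -13.1 39 tray frame [ 0.4 16. ]
6 [   22    35   171   132 11068] ((554.8118286132812, -19.684097290039062), (167.37002563476562, 97.16845703125), 76.90243530273438)
```

View pics/w5.png

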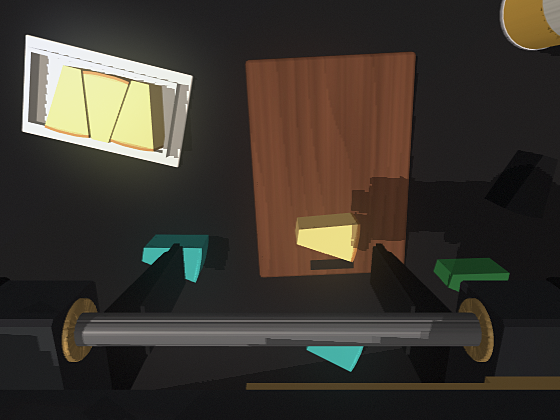

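```bash
python3 - <<'E'
from h import *
plan([424,-249,120],-5,4,1)
p=dict(np.load("w5.npz")); im=p["color"]
cv2.imwrite("pics/w5z.png",cv2.resize(im[190:290,270:390],None,fx=5,fy=5,interpolation=cv2.INTER_CUBIC))
E
```

```text
[[[-0.057,0.048,0.13,-0.0,-0.0,0.008,1],[-0.056,0.05,0.13,-0.0,-0.0,0.008,1],[-0.055,0.051,0.13,-0.0,-0.0,0.008,1],[-0.054,0.052,0.13,-0.0,-0.0,0.008,1]]]
```

View pics/w5z.png

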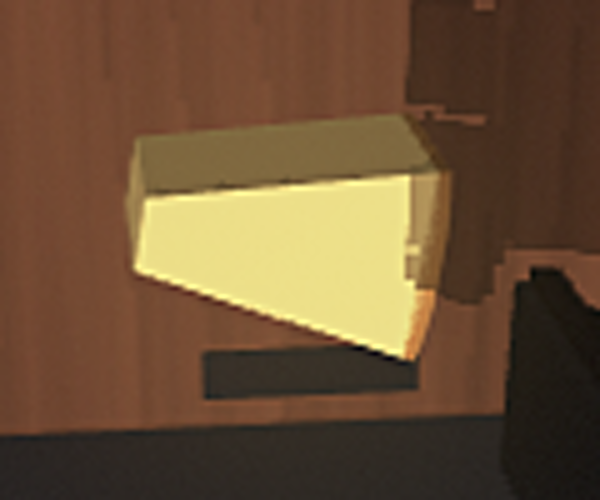

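The crop shows B's top face with its nose on the left at crop (140,235) and its rind on the right, shaded at the corner (440,170). It is the pale yellow wedge on the board. I compute its pose from the four corners.

```bash
python3 - <<'E'
from h import *
from scipy.optimize import least_squares
p=dict(np.load("w5.npz"))
Q=np.array([ray(p,270+u/5-.4,190+v/5-.4,54)[:2] for u,v in ((147,198),(134,272),(440,170),(412,360))])
L=np.array([[31,8],[31,-8],[-28,21],[-28,-21]],float)
def f(x,L=L): c,s=np.cos(x[2]),np.sin(x[2]); return ((L@np.array([[c,s],[-s,c]])+x[:2])-Q).ravel()
for Lx in (L,L*[1,-1]):
    r=least_squares(f,[425,-252,1.5],kwargs=dict(L=Lx)); print(r.x[:2],np.degrees(r.x[2]),r.fun.round(1))
E
```

```text
[ 423.54321187 -251.25076702] 82.95552607865324 [-15.6   2.2  16.4  -2.  -42.1   3.9  41.3  -4.2]
[ 423.57207294 -251.25405008] 84.06506437276835 [-0.3  0.5 -0.1 -0.2  0.2 -0.9  0.1  0.5]
```

>>> drive_tool --rows '[[[-0.058,0.051,0.13,0,0,0.009,1],[-0.057,0.052,0.13,0,0,0.009,1],[-0.055,0.053,0.13,0,0,0.009,1],[-0.054,0.054,0.13,0,0,0.009,1],[0,0,0,0,0,0,1]]]'

```text
t: 10.98
eef_pos: [421.9, -249.4, 117.8]
tcp_rot: [-3.139, 0.004, -0.105]
ft_force: [0.4, 0.1, 1.2]
opening: 1.001
grip_force: 0.0
```

>>> drive_tool --rows '[[[0,0,0,0,0,0,1],[0,0,0,0,0,0,1]]]'

```text
t: 11.22
eef_pos: [423.9, -250.1, 120.8]
tcp_rot: [3.141, -0.002, -0.104]
ft_force: [0.4, 0.1, 1.1]
opening: 1.003
grip_force: 0.0
```

```bash
python3 - <<'E'
from h import *
s=env.state();print(s["eef_pos"],np.degrees(s["tcp_rot"]),s["t"])
plan([423.6,-251.2,51],-6,3,1)
E
```

```text
[ 423.94295159 -250.08351999  120.81813047] [ 1.79953236e+02 -8.91046426e-02 -5.97060157e+00] 11.225
[[[-0.0,0.001,0.093,0.0,-0.0,0.0,1],[-0.0,0.001,0.093,0.0,-0.0,0.0,1],[-0.0,0.002,0.093,0.0,-0.0,0.0,1]]]
```

>>> drive_tool --rows '[[[0,0.002,0.1,0,0,0,1],[0,0.002,0.1,0,0,0,1],[0,0,0.079,0,0,0,1],[0,0,0,0,0,0,0.4],[0,0,0,0,0,0,0.4]]]'

```text
t: 11.85
eef_pos: [423.5, -251.5, 51.1]
tcp_rot: [3.141, -0.001, -0.105]
ft_force: [-0.9, 0.7, 0.0]
opening: 0.844
grip_force: 0.0
```

>>> drive_tool --rows '[[[0,0,0,0,0,0,0.4],[0,0,0,0,0,0,0.4],[0,0,0,0,0,0,0.4]]]'

```text
t: 12.22
eef_pos: [423.3, -251.6, 50.8]
tcp_rot: [3.141, -0.001, -0.106]
ft_force: [-0.1, 0.6, 7.8]
opening: 0.65
grip_force: 30.0
```

```bash
python3 - <<'E'
from h import *
s=env.state();print(s["eef_pos"],np.degrees(s["tcp_rot"]),s["t"],s["opening"])
import h
class E0:
    def state(self): return dict(eef_pos=[423.6,-251,131],tcp_rot=np.radians([180,0,-6]))
h.env=E0(); plan([565.4,26,116],77,10,.4)
E
```

```text
[ 423.28948468 -251.60131711   50.79665445] [ 1.79965220e+02 -6.75347258e-02 -6.07382805e+00] 12.225 0.6496540938793733
[[[0.045,-0.116,0.006,-0.0,0.0,-0.046,0.4],[0.061,-0.108,0.006,-0.0,0.0,-0.046,0.4],[0.076,-0.098,0.006,-0.0,0.0,-0.046,0.4],[0.09,-0.086,0.006,-0.0,0.0,-0.046,0.4],[0.101,-0.073,0.006,-0.0,0.0,-0.046,0.4]]]
[[[0.111,-0.057,0.006,-0.0,0.0,-0.046,0.4],[0.118,-0.041,0.006,-0.0,0.0,-0.046,0.4],[0.122,-0.023,0.006,-0.0,0.0,-0.046,0.4],[0.124,-0.005,0.006,-0.0,0.0,-0.046,0.4],[0.124,0.013,0.006,-0.0,0.0,-0.046,0.4]]]
```

>>> drive_tool --rows '[[[0,0,-0.16,0,0,0,0.4],[0,0,-0.16,0,0,0,0.4],[0.045,-0.116,0.006,0,0,-0.046,0.4],[0.061,-0.108,0.006,0,0,-0.046,0.4],[0.076,-0.098,0.006,0,0,-0.046,0.4]]]'

```text
t: 12.85
eef_pos: [465.9, -167.8, 125.8]
tcp_rot: [3.141, -0.0, 0.332]
ft_force: [-0.1, 0.3, -0.5]
opening: 0.647
grip_force: 30.0
```

>>> drive_tool --rows '[[[0.09,-0.086,0.006,0,0,-0.046,0.4],[0.101,-0.073,0.006,0,0,-0.046,0.4],[0.111,-0.057,0.006,0,0,-0.046,0.4],[0.118,-0.041,0.006,0,0,-0.046,0.4],[0.122,-0.023,0.006,0,0,-0.046,0.4]]]'

```text
t: 13.48
eef_pos: [537.5, -29.3, 118.2]
tcp_rot: [-3.142, -0.0, 1.055]
ft_force: [0.2, -0.7, -0.2]
opening: 0.652
grip_force: 30.0
```

>>> drive_tool --rows '[[[0.124,-0.005,0.006,0,0,-0.046,0.4],[0.124,0.013,0.006,0,0,-0.046,0.4],[0,0,0,0,0,0,0.4],[0,0,0,0,0,0,0.4],[0,0,0,0,0,0,0.4]]]'

```text
t: 14.1
eef_pos: [565.6, 24.1, 115.2]
tcp_rot: [-3.141, 0.0, 1.337]
ft_force: [-0.2, -1.5, -0.5]
opening: 0.649
grip_force: 30.0
```

```bash
python3 - <<'E'
from h import *
p=env.read_camera("wrist"); cv2.imwrite("pics/w6.png",p["color"]); np.savez("w6.npz",**{k:p[k] for k in ("pose","camera_matrix","color")})
s=env.state();print(s["eef_pos"],np.degrees(s["tcp_rot"]),s["t"],s["opening"])
E
```

```text
[565.70168449  24.07602749 115.25765913] [-1.79998199e+02 -2.92649522e-03  7.66159770e+01] 14.15 0.649433430043014
```

View pics/w6.png

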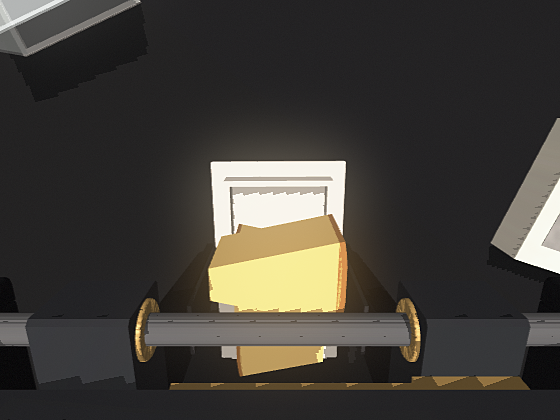

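B is held level: its nose is on the left at (209,285) and its rind corner at (341,243). The tray's end corners are at (210,162) and (345,161).

```bash
python3 - <<'E'
from h import *
p=dict(np.load("w6.npz")); im=p["color"]; P=np.array([565.7,24.08]); a=np.radians(76.62); tx=np.array([np.cos(a),np.sin(a)]); ty=np.array([np.sin(a),-np.cos(a)])
for q in ((209,268),(210,302),(341,243)):
    d=ray(p,*q,118.4)[:2]-P; print(q,"tool x,y",(d@tx).round(1),(d@ty).round(1))
T0=np.array([554.9,-19.6]); b=np.radians(-13); M=np.array([[np.cos(b),np.sin(b)],[-np.sin(b),np.cos(b)]])
print("TCP",M@(P-T0))
for q in ((210,162),(345,161)): print("tray", (M@(ray(p,*q,5)[:2]-T0)).round(1))
g=im[...,1]; print(g[155:200,280])
E
```

```text
(209, 268) tool x,y 10.1 -31.1
(210, 302) tool x,y -6.9 -31.5
(341, 243) tool x,y 22.1 26.8
TCP [ 0.69733465 44.98995582]
tray [-48.3  83.7]
tray [48.5 83.8]
[ 70  71  71  71  69  52 217 255 246 244 244 245 244 245 245 245 245 245
 245 246 249 242 162 172 171 162 255 247 245 246 251 224 170 177 179 178
 177 171 255 250 246 246 245 245 245]
```

>>> drive_tool --rows '[[[0.002,0,0.08,0,0,-0.005,0.4],[0,0,0.09,0,0,0,0.4],[0,0,0.08,0,0,0,0.4],[0,0,0.03,0,0,0,0.4],[0,0,0.005,0,0,0,0.4]]]'

```text
t: 14.78
eef_pos: [565.9, 25.0, 43.8]
tcp_rot: [-3.141, 0.0, 1.354]
ft_force: [-1.0, -0.5, -1.1]
opening: 0.652
grip_force: 30.0
```

>>> drive_tool --rows '[[[0,0,0.004,0,0,0,0.4],[0,0,0.004,0,0,0,0.4],[0,0,0.003,0,0,0,0.4],[0,0,0,0,0,0,0.4]]]'

```text
t: 15.28
eef_pos: [566.4, 25.1, 41.8]
tcp_rot: [3.141, 0.0, 1.355]
ft_force: [-2.6, -5.0, 5.9]
opening: 0.649
grip_force: 30.0
```

>>> drive_tool --rows '[[[0,0,0,0,0,0,1],[0,0,0,0,0,0,1],[0,0,0,0,0,0,1],[0,0,-0.1,0,0,0,1],[-0.05,0,-0.15,0,0,0,1]]]'

```text
t: 15.9
eef_pos: [563.0, 13.6, 103.5]
tcp_rot: [-3.139, 0.0, 1.356]
ft_force: [0.1, -0.2, -0.0]
opening: 0.994
grip_force: 0.0
```

>>> drive_tool --rows '[[[-0.05,0,-0.2,0,0,0,1],[-0.05,0,-0.2,0,0,0,1],[0,0,-0.1,0,0,0,1],[0,0,0,0,0,0,1],[0,0,0,0,0,0,1]]]'

```text
t: 16.52
eef_pos: [557.6, -11.1, 227.5]
tcp_rot: [-3.14, -0.0, 1.355]
ft_force: [-0.2, 1.0, 0.7]
opening: 1.002
grip_force: 0.0
```

```bash
cat > chk.py <<'E'
from h import *
p=env.read_camera("wrist"); im=p["color"]; np.savez("chk.npz",**{k:p[k] for k in ("pose","camera_matrix","color")})
s=env.state();print(s["eef_pos"],np.degrees(s["tcp_rot"]),s["t"])
T0=np.array([554.9,-19.6]); a=np.radians(-13); M=np.array([[np.cos(a),np.sin(a)],[-np.sin(a),np.cos(a)]])
for nm,y,th in (("w1",-46.5,-.2),("w2",-15.4,2.9),("w3",16,-.2),("w4",47,2.9)):
  sd=T0+M.T@np.array([0,y]); m=topmask(p,sd,45,215); x,f=fitpoly(p,m,[*sd,th],lambda x:outline(*x[:3],45)); print(nm,m.sum(),np.degrees(x[2]).round(1),round(f),"tray frame",(M@(x[:2]-T0)).round(1))
w_=(im.min(axis=2)>140)|((im[...,1]>170)&(im[...,2]>170)); n,l,st,c=cv2.connectedComponentsWithStats(w_.astype(np.uint8)); q=proj(p,[566,25,45]); i=l[int(q[1]),int(q[0])]
cs,_=cv2.findContours((l==i).astype(np.uint8),0,1); cc=max(cs,key=len)[:,0]
print(i,st[i],cv2.minAreaRect(np.array([ray(p,u,v,5)[:2] for u,v in cc]).astype(np.float32)))
cv2.imwrite("pics/chk.png",im)
E
python3 chk.py
```

```text
[557.57727242 -11.1243188  227.28935935] [-1.79882807e+02  3.27688434e-03  7.76383138e+01] 16.575
w1 1606 -13.7 39 tray frame [  2.2 -46.5]
w2 1742 166.7 42 tray frame [ -1.5 -15.3]
w3 1892 -12.7 36 tray frame [ 0.7 16.1]
w4 2060 167.1 38 tray frame [-0.9 48.1]
19 [  230   106    99   158 13361] ((554.9215087890625, -20.186752319335938), (169.1334686279297, 97.29367065429688), 76.97114562988281)
```

View pics/chk.png

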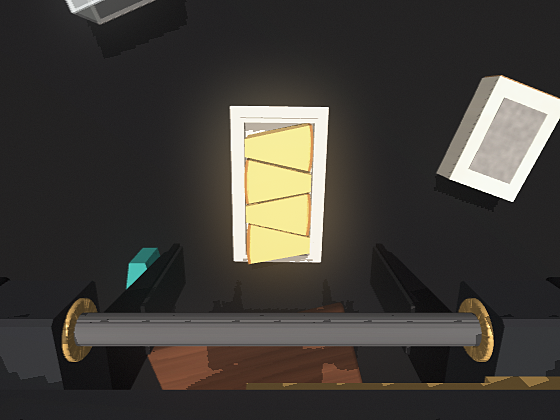

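All four wedges lie in line, head to tail, inside the lip: the column runs from (280,145) to (278,245), at row positions -46.5, -15.3, 16.1 and about 48. Next is the cover.

```bash
python3 - <<'E'
from h import *
plan([458,285,230],98,7,1)
E
```

```text
[[[0.153,-0.092,-0.001,-0.0,-0.0,-0.016,1],[0.158,-0.084,-0.001,-0.0,-0.0,-0.016,1],[0.162,-0.076,-0.001,-0.0,-0.0,-0.016,1],[0.165,-0.068,-0.001,-0.0,-0.0,-0.016,1],[0.168,-0.059,-0.001,-0.0,-0.0,-0.016,1]]]
[[[0.171,-0.05,-0.002,-0.0,-0.0,-0.016,1],[0.174,-0.042,-0.002,-0.0,-0.0,-0.016,1]]]
```

>>> drive_tool --rows '[[[0.153,-0.092,-0.001,0,0,-0.016,1],[0.158,-0.084,-0.001,0,0,-0.016,1],[0.162,-0.076,-0.001,0,0,-0.016,1],[0.165,-0.068,-0.001,0,0,-0.016,1],[0.168,-0.059,-0.001,0,0,-0.016,1]]]'

```text
t: 17.2
eef_pos: [486.0, 201.7, 228.6]
tcp_rot: [-3.14, 0.0, 1.608]
ft_force: [0.1, -0.6, -0.2]
opening: 1.001
grip_force: 0.0
```

>>> drive_tool --rows '[[[0.171,-0.05,-0.002,0,0,-0.016,1],[0.174,-0.042,-0.002,0,0,-0.016,1],[0,0,0,0,0,0,1],[0,0,0,0,0,0,1],[0,0,0,0,0,0,1]]]'

```text
t: 17.82
eef_pos: [459.0, 284.2, 230.4]
tcp_rot: [-3.141, 0.0, 1.705]
ft_force: [-0.4, 0.2, -0.1]
opening: 1.001
grip_force: 0.0
```

```bash
python3 - <<'E'
from h import *
p=env.read_camera("wrist"); im=p["color"]; np.savez("w7.npz",**{k:p[k] for k in ("pose","camera_matrix","color")})
s=env.state();print(s["eef_pos"],np.degrees(s["tcp_rot"]),s["t"])
for nm in ("cover","cover_grip"):
    for d in env.place_of(nm,p): print(nm,round(d["score"],2),w(p,d["at"]).round(1),proj(p,w(p,d["at"])).round())
g=im[...,1]
q=proj(p,[454,254.5,71]).round().astype(int); print(q)
print("row",g[q[1],q[0]-90:q[0]+90:2]); print("col",g[q[1]-120:q[1]+90:2,q[0]])
for t in (110,140,170,200,225,240):
    n,l,st,c=cv2.connectedComponentsWithStats((g>t).astype(np.uint8)); i=l[q[1],q[0]]; print(t,i,st[i],c[i].round(1))
E
```

```text
[459.11930386 284.17852663 230.58649696] [-1.79972615e+02  6.56659425e-03  9.76990298e+01] 17.875
cover 0.88 [460.5 253.2  -0.9] [275. 207.]
cover_grip 0.86 [454.9 252.   59.9] [269. 226.]
[268 227]
row [ 56  56  58  58  59  60  62  63  64  64  67  68  69  70  72  75  75  76
  79  79  81  82  84  72 177 255 243 238 247 247 238 239 239 239 239 239
 240 240 240 240 240 241 238 253 255 255 255 255 255 255 221 243 240 240
 241 241 240 240 240 240 240 240 239 239 239 243 252 250 255 255  86  91
  89  88  85  82  82  81  79  77  75  73  72  70  71  67  66  66  63  62]
col [ 65  65  66  66  68  70  71  73  73  75  77  78  55 255 255 255 255 235
 237 238 238 238 238 238 238 238 238 239 239 239 239 239 239 240 239 240
 240 240 240 240 240 240 240 240 241 206 218 217 255 255 255 255 255 255
 255 255 255 255 255 255 255 255 255 255 255 255 255 255 255 255 255 255
 238 240 240 240 240 240 240 240 239 250 253 248 248 248 248 248 248 248
 248 253 255 165  90  91  89  89  80  78  77  83  71 105 108]
110 11 [  221   132    98   162 14868] [270.7 210.8]
140 2 [  221   132    98   162 14811] [270.8 211. ]
170 1 [  221   132    98   162 14676] [270.8 211. ]
200 1 [  222   132    97   162 14566] [271.  211.4]
225 2 [  222   136    97   158 14030] [271.1 213. ]
240 5 [261 194  30  64 956] [273.2 225.6]
```

```bash
cat >> h.py <<'E'
def fitbox(p,mask,x0,sx,sy,zs,S=4):
    m=cv2.GaussianBlur(mask.astype(np.float32),(0,0),1.0)
    def pts(x):
        c,s=np.cos(x[2]),np.sin(x[2])
        return np.array([proj(p,[x[0]+c*u-s*v,x[1]+s*u+c*v,z]) for u in (-sx/2,sx/2) for v in (-sy/2,sy/2) for z in zs])
    def cost(x):
        im=np.zeros((420*S,560*S),np.uint8); cv2.fillConvexPoly(im,cv2.convexHull(np.round((pts(x)+.5)*S).astype(np.int32)),255)
        im=cv2.GaussianBlur(cv2.resize(im,(560,420),interpolation=cv2.INTER_AREA).astype(np.float32)/255,(0,0),1.0)
        return float(((im-m)**2).sum())
    for k in range(2):
        r=minimize(cost,x0,method="Nelder-Mead",options=dict(initial_simplex=np.vstack([x0,np.array(x0)+np.diag([5,5,.08])]),xatol=.02,fatol=.05)); x0=r.x
    return [*r.x[:2].round(2),np.degrees(r.x[2]).round(2),round(r.fun)]
def comp(m,q):
    n,l,st,c=cv2.connectedComponentsWithStats(m.astype(np.uint8)); return l==l[int(q[1]),int(q[0])]
E
python3 - <<'E'
from h import *
p=dict(np.load("w7.npz")); g=p["color"][...,1]
print("cover",fitbox(p,comp(g>130,(268,227)),[458,253,.14],87,157,(0,49)))
m=comp(p["color"].min(axis=2)>=251,(274,227)); ys,xs=np.nonzero(m); print(m.sum(),xs.min(),xs.max(),ys.min(),ys.max())
print("bar",fitbox(p,m,[455,253,.14],14,48,(71,)))
E
```

```text
cover [np.float64(456.38), np.float64(254.69), np.float64(8.5), 13]
620 264 277 202 250
bar [np.float64(456.08), np.float64(255.62), np.float64(8.78), 66]
```

```bash
python3 - <<'E'
from h import *
plan([456.4,254.7,90],98.5,4,0.5)
E
```

```text
[[[-0.029,-0.007,0.141,-0.0,-0.0,-0.001,0.5],[-0.029,-0.007,0.141,-0.0,-0.0,-0.001,0.5],[-0.029,-0.007,0.141,-0.0,-0.0,-0.001,0.5],[-0.029,-0.007,0.141,-0.0,-0.0,-0.001,0.5]]]
```

>>> drive_tool --rows '[[[-0.029,-0.007,0.141,0,0,-0.001,0.5],[-0.029,-0.007,0.141,0,0,-0.001,0.5],[-0.029,-0.007,0.141,0,0,-0.001,0.5],[-0.029,-0.007,0.141,0,0,-0.001,0.5],[0,0,0,0,0,0,0.5]]]'

```text
t: 18.6
eef_pos: [455.2, 254.3, 88.3]
tcp_rot: [-3.137, 0.001, 1.718]
ft_force: [0.0, 0.1, 0.8]
opening: 0.537
grip_force: 0.0
```

>>> drive_tool --rows '[[[0,0,0,0,0,0,0.5],[0,0,0.04,0,0,0,0.5],[0,0,0.04,0,0,0,0.5],[0,0,0,0,0,0,0.5]]]'

```text
t: 19.1
eef_pos: [455.6, 255.3, 69.3]
tcp_rot: [-3.141, 0.0, 1.719]
ft_force: [-0.5, -0.2, -0.7]
opening: 0.505
grip_force: 0.0
```

>>> drive_tool --rows '[[[0,0,-0.003,0,0,0,0],[0,0,0,0,0,0,0],[0,0,0,0,0,0,0],[0,0,0,0,0,0,0],[0,0,0,0,0,0,0]]]'

```text
t: 19.73
eef_pos: [456.0, 255.4, 70.8]
tcp_rot: [3.141, -0.0, 1.719]
ft_force: [0.4, -0.6, 1.9]
opening: 0.143
grip_force: 30.0
```

```bash
python3 - <<'E'
from h import *
s=env.state();print(s["eef_pos"],np.degrees(s["tcp_rot"]),s["t"],s["opening"],s["grip_force"])
import h
class E0:
    def state(self): return dict(eef_pos=[*s["eef_pos"][:2],170],tcp_rot=np.radians([180,0,98.5]))
h.env=E0(); plan([555.5,-18,140],77,8,0)
E
```

```text
[456.01143364 255.38196902  70.75582506] [ 1.79981476e+02 -8.32329397e-03  9.85075976e+01] 19.725 0.14250352239427588 30.00022977590561
[[[-0.143,0.029,0.015,0.0,-0.0,0.015,0],[-0.141,0.036,0.015,0.0,-0.0,0.015,0],[-0.139,0.042,0.015,0.0,-0.0,0.015,0],[-0.137,0.049,0.015,0.0,-0.0,0.015,0],[-0.135,0.055,0.015,0.0,-0.0,0.015,0]]]
[[[-0.132,0.061,0.015,0.0,-0.0,0.015,0],[-0.129,0.067,0.015,0.0,-0.0,0.015,0],[-0.126,0.073,0.015,0.0,-0.0,0.015,0]]]
```

>>> drive_tool --rows '[[[0,0,-0.1,0,0,0,0],[0,0,-0.15,0,0,0,0],[0,0,-0.15,0,0,0,0],[-0.143,0.029,0.015,0,0,0.015,0],[-0.141,0.036,0.015,0,0,0.015,0]]]'

```text
t: 20.35
eef_pos: [481.0, 186.3, 163.5]
tcp_rot: [3.141, -0.0, 1.625]
ft_force: [-0.0, -0.4, -1.0]
opening: 0.148
grip_force: 30.0
```

>>> drive_tool --rows '[[[-0.139,0.042,0.015,0,0,0.015,0],[-0.137,0.049,0.015,0,0,0.015,0],[-0.135,0.055,0.015,0,0,0.015,0],[-0.132,0.061,0.015,0,0,0.015,0],[-0.129,0.067,0.015,0,0,0.015,0]]]'

```text
t: 20.98
eef_pos: [542.9, 14.8, 144.1]
tcp_rot: [-3.141, -0.0, 1.388]
ft_force: [0.9, 0.4, -1.2]
opening: 0.147
grip_force: 30.0
```

>>> drive_tool --rows '[[[-0.126,0.073,0.015,0,0,0.015,0],[0,0,0,0,0,0,0],[0,0,0,0,0,0,0],[0,0,0,0,0,0,0]]]'

```text
t: 21.48
eef_pos: [554.7, -17.4, 140.7]
tcp_rot: [-3.141, -0.0, 1.344]
ft_force: [0.3, -0.5, -2.5]
opening: 0.145
grip_force: 30.0
```

```bash
python3 - <<'E'
from h import *
s=env.state();P=s["eef_pos"];print(P,np.degrees(s["tcp_rot"]),s["t"],s["opening"],s["ft_force"])
for n in ("wrist","top","scene"):
    p=env.read_camera(n); np.savez(f"c_{n}.npz",**{k:p[k] for k in ("pose","camera_matrix","color")})
    if n!="wrist": 
        for nm in ("cover","cover_grip","tray"):
            print(n,nm,[(round(d["score"],2),w(p,d["at"]).round(1)) for d in env.place_of(nm,p)])
p=dict(np.load("c_wrist.npz")); g=p["color"].min(axis=2)
a=np.radians(77)
T0=np.array([554.9,-19.6])
for sx in (-49,49):
    for sy in (-84,84):
        c,s_=np.cos(a-np.pi/2),np.sin(a-np.pi/2); print("tray corner px",(sx,sy),proj(p,[T0[0]+c*sx-s_*sy,T0[1]+s_*sx+c*sy,5]).round(1))
for z in (0,49):
  for sx in (-43.5,43.5): print("cover +y corner px",z,sx,proj(p,[P[0]+c*sx-s_*78.5,P[1]+s_*sx+c*78.5,P[2]-70.75+z]).round(1))
for col in (240,280,310): print(col,g[80:260:2,col])
for row in (180,210,240): print(row,g[row,170:400:2])
E
```

```text
[554.70390667 -17.42203814 140.73611103] [-1.79992977e+02 -9.48640370e-03  7.69871657e+01] 21.475 0.14491100724148454 [ 0.33714304 -0.49699208 -2.51383473]
top cover []
top cover_grip []
top tray [(0.73, array([ 486.2, -261.9,   -2.7])), (0.51, array([775.6, -15.9,   1.8]))]
scene cover [(0.66, array([558.5, -19.9,  68.8]))]
scene cover_grip [(0.75, array([551. , -17.8, 131. ]))]
scene tray [(0.86, array([551.8, -22.7,   3.8]))]
tray corner px (-49, -84) [223.5 297.6]
tray corner px (-49, 84) [214.2  98.7]
tray corner px (49, -84) [334.7 297.7]
tray corner px (49, 84) [344.8  98.8]
cover +y corner px 0 -43.5 [204.2 104.9]
cover +y corner px 0 43.5 [353.4 105. ]
cover +y corner px 49 -43.5 [183.4 106.8]
cover +y corner px 49 43.5 [374.8 106.8]
240 [ 62  62  65  66  67  69  71  73  74  55 250 240 240 243 220 227 250 245
 249 247 246 233 233 233 233 232 249 248 251 214 204 221 219 219 219 219
 219 218 218 218 218 218 218 219 198 195 214 211 210 211 206 206 205 206
 206 201 202 200 202 201 202 200 200 200 199 204 197 198 204 205 204 203
 197 198 200 202 217 216 213 212 213 213 213 213 21
[... 1478 characters left out ...]
 215 215 215 215 215 215 215 215 215 215 215 214 214
 215 214 215 214 214 233 230 230 230 231 233 247 247 187 217 205 206 187
 189 189 188 187 225 236 236 221  44  61  61  59  57  57  55  54  53  52
  50  49  48  48  45  46  44]
240 [ 51  51  53  52  55  57  57  59  60  61  52 207 237 234 235 172 178 178
 178 179 211 196 199 189 193 188 251 246 247 228 231 232 230 230 211 213
 214 214 213 214 213 214 213 214 215 215 179 183 218 227 229 229 229 232
 238 235 228 227 228 211 183 134 217 214 214 214 213 213 214 214 213 213
 213 213 193 195 194 234 230 230 228 249 246 248 186 227 204 205 186 188
 187 188 186 225 236 237 198  46  61  61  60  57  56  57  55  52  52  51
  48  49  48  46  44  43  43]
```

```bash
python3 - <<'E'
from h import *
p=dict(np.load("c_wrist.npz")); g=p["color"].min(axis=2).astype(int)
P=np.array([554.7,-17.42,140.74]); c,s=np.cos(np.radians(-13)),np.sin(np.radians(-13)); zb=P[2]-70.75
C=P[:2]-0.74*np.array([-s,c])
def W(o,u,v,z): return proj(p,[o[0]+c*u-s*v,o[1]+s*u+c*v,z])
def colat(A,B,r): return A[0]+(B[0]-A[0])*(r-A[1])/(B[1]-A[1])
T0=np.array([554.9,-19.6])
for r in (140,170,200,230):
    row=g[r]; e=np.nonzero(row[150:420]>130)[0]+150
    print(r,"edges",e[0]-.5,e[-1]+.5,"pred roof",[colat(W(C,u,78.5,zb+49),W(C,u,-78.5,zb+49),r).round(1) for u in (-43.5,43.5)],"lower",[colat(W(C,u,78.5,zb),W(C,u,-78.5,zb),r).round(1) for u in (-43.5,43.5)])
print("tray plate pred",[[colat(W(T0,u,84,5),W(T0,u,-84,5),r).round(1) for u in (-49,49)] for r in (140,200)])
print("front pred: plate",W(T0,0,84,5).round(1),"lip out top",W(T0,0,73,19).round(1),"lip in",W(T0,0,69,19).round(1),"cover roof",W(C,0,78.5,zb+49).round(1),"lower out",W(C,0,78.5,zb).round(1),"lower in",W(C,0,75.5,zb).round(1))
for col in (250,280,310): print(list(g[94:150,col]))
print(list(g[101:104,195:370:1][0])); print(list(g[200,186:250])); print(list(g[200,320:372]))
E
```

```text
140 edges 184.5 370.5 pred roof [np.float64(185.7), np.float64(372.3)] lower [np.float64(206.1), np.float64(351.4)]
170 edges 186.5 368.5 pred roof [np.float64(187.8), np.float64(370.1)] lower [np.float64(207.7), np.float64(349.7)]
200 edges 188.5 366.5 pred roof [np.float64(190.0), np.float64(367.9)] lower [np.float64(209.4), np.float64(348.0)]
230 edges 190.5 363.5 pred roof [np.float64(192.1), np.float64(365.7)] lower [np.float64(211.0), np.float64(346.2)]
tray plate pred [[np.float64(216.1), np.float64(342.7)], [np.float64(218.9), np.float64(339.7)]]
front pred: plate [279.4  98.8] lip out top [279.5 114.7] lip in [279.5 120.3] cover roof [279.  108.5] lower out [278.8 106.3] lower in [278.8 111.6]
[np.int64(73), np.int64(74), np.int64(75), np.int64(70), np.int64(57), np.int64(184), np.int64(251), np.int64(243), np.int64(240), np.int64(241), np.int64(240), np.int64(241), np.int64(243), np.int64(226), np.int64(220), np.int64(205), np.int64(227), np.int64(248), np.int64(245), np.int64(244), np.int64(246), np.int64(249), np.int64(249), np.int64(248), np.int64(248), np.int64(248), np
[... 5734 characters left out ...]
 np.int64(232), np.int64(230), np.int64(231), np.int64(231), np.int64(230), np.int64(231), np.int64(231), np.int64(231), np.int64(230), np.int64(228), np.int64(232), np.int64(248), np.int64(247), np.int64(249), np.int64(243), np.int64(187), np.int64(196), np.int64(223), np.int64(203), np.int64(205), np.int64(206), np.int64(206), np.int64(204), np.int64(192), np.int64(188), np.int64(188), np.int64(189), np.int64(189), np.int64(189), np.int64(189), np.int64(188), np.int64(188), np.int64(185), np.int64(194), np.int64(234), np.int64(238), np.int64(235), np.int64(236), np.int64(237), np.int64(239), np.int64(202), np.int64(146), np.int64(49), np.int64(60), np.int64(61), np.int64(61), np.int64(61)]
```

>>> drive_tool --rows '[[[-0.005,0.006,0,0,0,0,0],[0,0,0.06,0,0,0,0],[0,0,0.06,0,0,0,0],[0,0,0.06,0,0,0,0],[0,0,0,0,0,0,0]]]'

```text
t: 22.55
eef_pos: [555.5, -19.8, 94.0]
tcp_rot: [-3.139, 0.0, 1.342]
ft_force: [0.2, -0.8, -1.1]
opening: 0.145
grip_force: 30.0
```

>>> drive_tool --rows '[[[0,0,0,0,0,0,0],[0,0,0,0,0,0,0]]]'

```text
t: 22.8
eef_pos: [556.4, -20.0, 96.0]
tcp_rot: [3.141, -0.0, 1.342]
ft_force: [0.1, 0.4, -1.0]
opening: 0.145
grip_force: 30.0
```

```bash
python3 - <<'E'
from h import *
p=env.read_camera("wrist"); np.savez("c2.npz",**{k:p[k] for k in ("pose","camera_matrix","color")})
s=env.state();P=s["eef_pos"];print(P,np.degrees(s["tcp_rot"]),s["t"])
g=p["color"].min(axis=2).astype(int); c,sn=np.cos(np.radians(-13)),np.sin(np.radians(-13))
T0=np.array([554.9,-19.6]); d=P[:2]-T0; print("TCP in tray",c*d[0]+sn*d[1],-sn*d[0]+c*d[1])
C=P[:2]-0.74*np.array([-sn,c]); zb=P[2]-70.75
W=lambda o,u,v,z: proj(p,[o[0]+c*u-sn*v,o[1]+sn*u+c*v,z])
col=lambda A,B,r: (A[0]+(B[0]-A[0])*(r-A[1])/(B[1]-A[1])).round(1)
for r in (150,200): print(r,"roof",[col(W(C,u,78.5,zb+49),W(C,u,-78.5,zb+49),r) for u in (-43.5,43.5)],"plate",[col(W(T0,u,84,5),W(T0,u,-84,5),r) for u in (-49,49)])
print("front plate",W(T0,0,84,5)[1].round(1),"cover roof",W(C,0,78.5,zb+49)[1].round(1),"lower out",W(C,0,78.5,zb)[1].round(1))
print(g[200,180:240].tolist());print(g[200,320:380].tolist());print(g[88:125,260].tolist())
E
```

```text
[556.39051221 -19.89873629  96.08253896] [ 1.79952365e+02 -8.48157254e-03  7.69101861e+01] 22.85
TCP in tray 1.519511525901698 0.04421259963415686
150 roof [np.float64(186.1), np.float64(371.2)] plate [np.float64(201.6), np.float64(350.4)]
200 roof [np.float64(189.7), np.float64(367.6)] plate [np.float64(204.6), np.float64(347.6)]
front plate 95.4 cover roof 108.5 lower out 106.3
[63, 62, 63, 63, 64, 66, 64, 58, 101, 218, 233, 242, 239, 239, 240, 239, 212, 178, 183, 185, 184, 184, 186, 186, 184, 187, 208, 218, 216, 217, 215, 202, 215, 229, 255, 251, 233, 235, 235, 235, 237, 235, 198, 202, 203, 204, 209, 209, 219, 221, 221, 221, 221, 221, 221, 221, 221, 221, 221, 221]
[208, 208, 208, 207, 208, 207, 208, 219, 223, 227, 236, 234, 234, 234, 234, 235, 234, 234, 234, 235, 235, 235, 222, 209, 210, 211, 212, 211, 198, 193, 194, 195, 195, 195, 195, 194, 194, 191, 200, 238, 242, 240, 239, 241, 243, 209, 151, 47, 60, 61, 61, 59, 61, 60, 59, 58, 56, 57, 56, 55]
[74, 75, 75, 77, 76, 78, 74, 60, 198, 252, 246, 244, 244, 244, 243, 244, 244, 245, 247, 231, 224, 212, 232, 254, 252, 248, 248, 248, 249, 240, 237, 237, 237, 237, 237, 238, 238]
```

>>> drive_tool --rows '[[[0.003,-0.002,0,0,0,0,0],[0,0,0.02,0,0,0,0],[0,0,0.025,0,0,0,0],[0,0,0.02,0,0,0,0],[0,0,0,0,0,0,0]]]'

```text
t: 23.48
eef_pos: [555.6, -19.0, 78.8]
tcp_rot: [-3.141, -0.0, 1.342]
ft_force: [-0.1, -1.1, -1.4]
opening: 0.145
grip_force: 30.0
```

>>> drive_tool --rows '[[[0,0,0.008,0,0,0,0],[0,0,0.005,0,0,0,0],[0,0,0,0,0,0,0],[0,0,0,0,0,0,0]]]'

```text
t: 23.98
eef_pos: [555.9, -19.1, 76.2]
tcp_rot: [3.141, -0.0, 1.342]
ft_force: [-0.3, -0.3, -2.1]
opening: 0.153
grip_force: 30.0
```

Already below the lip top without contact. I go down the last millimetre.

>>> drive_tool --rows '[[[0,0,0.003,0,0,0,0],[0,0,0.002,0,0,0,0],[0,0,0,0,0,0,0],[0,0,0,0,0,0,0]]]'

```text
t: 24.48
eef_pos: [556.0, -19.1, 75.8]
tcp_rot: [3.141, -0.0, 1.342]
ft_force: [-2.9, 1.1, 9.4]
opening: 0.144
grip_force: 30.0
```

>>> drive_tool --rows '[[[0,0,0,0,0,0,0.5],[0,0,0,0,0,0,0.5],[0,0,0,0,0,0,0.5],[0,0,-0.1,0,0,0,0.5],[0,0,-0.2,0,0,0,0.5]]]'

```text
t: 25.1
eef_pos: [555.1, -19.0, 149.2]
tcp_rot: [-3.138, 0.0, 1.342]
ft_force: [1.4, -0.0, 0.8]
opening: 0.497
grip_force: 0.0
```

>>> drive_tool --rows '[[[0.05,0,-0.2,0,0,0,0.5],[0.05,0,-0.2,0,0,0,0.5],[0,0,0,0,0,0,0.5],[0,0,0,0,0,0,0.5],[0,0,0,0,0,0,0.5]]]'

```text
t: 25.72
eef_pos: [561.0, 5.1, 248.4]
tcp_rot: [-3.139, 0.0, 1.342]
ft_force: [0.6, -0.0, 0.2]
opening: 0.5
grip_force: 0.0
```

```bash
python3 - <<'E'
from h import *
s=env.state();print(s["eef_pos"],s["t"],s["opening"])
for n in ("wrist","scene"):
    p=env.read_camera(n); np.savez(f"f_{n}.npz",**{k:p[k] for k in ("pose","camera_matrix","color")})
    for nm in ("cover","cover_grip","tray"): print(n,nm,[(round(d["score"],2),w(p,d["at"]).round(1)) for d in env.place_of(nm,p)][:2])
p=dict(np.load("f_wrist.npz")); im=p["color"]; g=im.min(axis=2)
q=proj(p,[556,-19,71]); print(q)
m=comp((g>=251),q); print("bar",m.sum(),fitbox(p,m,[556,-19,-.227],14,48,(71,)) if 200<m.sum()<2500 else "")
m=comp(g>130,q); cs,_=cv2.findContours(m.astype(np.uint8),0,1); cc=max(cs,key=len)[:,0]
# silhouette = union of plate (z5) and cover (z5..54)
print(m.sum())
def sil(x):
    S=4; im=np.zeros((1680,2240),np.uint8)
    for (cx,cy,th,sx,sy,zs) in ((*x[:3],98,168,(0,5)),(*x[3:6],87,157,(x[6],x[6]+49))):
        c,s_=np.cos(th),np.sin(th)
        pts=np.array([proj(p,[cx+c*u-s_*v,cy+s_*u+c*v,z]) for u in (-sx/2,sx/2) for v in (-sy/2,sy/2) for z in zs])
        cv2.fillConvexPoly(im,cv2.convexHull(np.round((pts+.5)*S).astype(np.int32)),255)
    return cv2.GaussianBlur(cv2.resize(im,(560,420),interpolation=cv2.INTER_AREA).astype(np.float32)/255,(0,0),1)
mb=cv2.GaussianBlur(m.astype(np.float32),(0,0),1)
f=lambda x:float(((sil(x)-mb)[:290]**2).sum())
x0=np.array([554.9,-19.6,-.227,555.5,-19.6,-.227,5.]); 
for _ in range(2):
    r=minimize(f,x0,method="Nelder-Mead",options=dict(initial_simplex=np.vstack([x0,x0+np.diag([3,3,.05,3,3,.05,4])]),maxiter=500)); x0=r.x
print("tray",x0[:2].round(1),np.degrees(x0[2]).round(1),"cover",x0[3:5].round(1),np.degrees(x0[5]).round(1),"z",x0[6].round(1),r.fun)
E
```

```text
[561.04538851   5.07375462 248.42297005] 25.725 0.5003519338418072
wrist cover [(0.79, array([559.5, -22.9,   2.2]))]
wrist cover_grip [(0.96, array([553.1, -18.1,  64.5])), (0.55, array([ 7.767e+02, -1.490e+01, -2.000e-01]))]
wrist tray []
scene cover [(0.57, array([558.3, -22.5,   3.7]))]
scene cover_grip [(0.64, array([553.7, -18.9,  65.2]))]
scene tray [(0.51, array([555.4, -24.9,   4.7]))]
[279.31592705 216.55747071]
bar 233637 
14385
tray [554.8 -19.6] -13.1 cover [554.7 -19.7] -13.0 z 4.3 8.104988098144531
```

The cover and tray centres agree within 0.2 mm with the same yaw, and the cover sits at z≈5, so it is fully seated. Handing in.

```bash
python3 -c "
from cell import env
print(env.job_done())"
```

```text
the job is handed in; nothing more can be done
None
```

I put both wedges from the board into the tray to complete the head-to-tail row of four and seated the cover squarely over the lip. The job was handed in at about 26 s; the last camera fit put cover and tray centres within 0.2 mm, though no verdict came back.

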